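# Seat a cut-off knife on its locating pin and close the clamp

### The arm

A 6-joint arm with a two-finger parallel gripper is mounted at the origin on the work surface. World frame = base frame: x ahead of the robot, y to its left, z up, the work surface at z = 0. Lengths are in m, angles in rad, forces in N, time in s.
With the tool pointing down it reaches from about 0.425 to 0.95 m from the base axis. Payload 3.5 kg.
Tool frame: the origin (TCP) lies on the centre line of the jaws, within the pads' length; the fingertips stand 14 mm ahead of it and the grasp point (between the pads) lies 5 mm behind it (ctrl.finger_overhang is the distance from the TCP to the fingertips, in m); z points along the fingers, y is the line along which they close (so a half turn about z gives the same grasp; the last joint's range is limited). The gripper opens to 85 mm and grips with 20 to 120 N. Pads are 22 mm wide; open, the fingers measure 114 mm over their backs; the gripper's body (76 mm by 85 mm) begins 54 mm behind the grasp point. The pads swing forward as they close: fully open they stand 13 mm farther back than shut.
Start: joints at [-1.303, 0.286, 1.577, -0, 1.279, -0.15], TCP at [0.274, -0.617, 0.245] pointing down, gripper open.
Joint ranges: [-2.77, 2.77], [-0.9, 2.22], [0.21, 2.48], [-1.53, 4.67], [0.24, 2.81], [-2.84, 2.84]. Speed limits (rad/s): [2.79, 2.79, 3.14, 3.14, 3.14, 3.14].

### API

Orientations are given as a unit quaternion [x, y, z, w].
In Python, from plant import ctrl gives the robot as it stands.
- The arm moves only by the tool send_rows, never from a script. Its argument "moves" is text: rows parted by semicolons, each of 7 numbers parted by spaces: the turn, a rotation vector about the tool's x, y, z in units of 360 degrees (1.0 is 360 degrees), then the shift along the tool's x, y, z in units of 20 cm (1.0 is 20 cm), then the gripper's target within -1 to 1 (fully open at 1, half-way at 0, shut at -1). A call has 1 to 12 rows; each row is the pose to reach, as a shift and turn from the pose commanded when the call began, along the tool's axes at that moment, turning the shorter way round; what a row does not reach only later rows make up. A row lasts 1/8 s, in which the tool goes at most 62.5 mm and 10.7 degrees, less where a joint would pass 70% of its speed; a pose out of reach is approached as far as the arm can. A call with a number of a shift or a turn outside -1 to 1 is refused whole. A call with a gripper value outside its range is refused whole. The fingers move at their own pace and stop on an object; "newtons" is the grip in N (left out, the last holds). Time passes only in rows, so rows that repeat a pose let the fingers close. It gives the time, the measured TCP pose, the force, the opening and the grip force at its end, in the units of the state.
- ctrl.get_state(): the state, without advancing time (a new reading comes with each control period).
- ctrl.read_camera(name): name is "side" or "top"; returns a dict with "image" (480x640x3 uint8, red, green, blue), "fovy" (degrees; the focal length in pixels is half the picture's height over the tangent of half this angle, whatever the lens; pixels are square), "cx", "cy" (the principal point, pixels), "extrinsics" (4x4, takes a point from camera to world coordinates). Camera axes: x right, y up, looking along -z (the intrinsics and any distortion apply to the point x, -y, -z); pixel columns grow to the right and rows downward; lengths in m; the calibration is good to about 2 mm. A picture is of the moment at which its call begins. There is no depth.
- ctrl.sign_off(): hands the job in; it is judged then, once.
The state is a dict: "time": time; "qpos": joint angles; "dq": joint speeds; "joint_efforts": joint torques, N m; "eef_pos": TCP position; "tcp_rot": TCP orientation; "contact_force": force on the tool from outside, world axes, zero at the start; "wrist_torque": the same for the moment, N m; "opening": opening from 0.0 (shut) to 1.0 (fully open); "finger_force": force on a finger pad.
Only numpy, scipy, OpenCV 4.12 (cv2) and the standard library are available. Lean on these libraries where they do the work, as an engineer would, in place of code of your own. Each camera call takes 0.05 s, during which the arm holds its last target. There are 200 camera calls.

### The job

Fit the notched knife into the knife holder: take it from its rest, lay it flat on the holder's bed with the notch towards the upright clamp plate, slide it straight back until the bottom of the notch comes home on the locating pin, and keep it pressed there lightly for about a second; feel for the pin, and never ram it. Then let go of the knife and fold the hinged clamp plate down gently until it bears on it, leaving the knife home and straight. Leave the other knife, the screwdriver and the steel coupling where they are.

Things in the scene. Friction and masses are not known exactly. Their poses are not given: they have to be found in the camera images.
- knife: Knife to fit: flat steel bar 120 x 36 x 6 mm, 130-250 g, blunt sides, bevelled edge at its -x end, open notch at its +x end. Origin: centre of underside; x towards the notch, z up. Lies flat on a rib of the rest, underside 24 mm above the bench, notch away from the robot. Grip it across its 36 mm width near the middle (sides overhang the rib by 6 mm).
- notch (a point): Point on the knife's underside, 47 mm from its origin towards the notch end, where the pin's axis stands when the notch is fully home. The notch is in the middle of the end, 8 mm wide, 16 mm deep from the end, flat-bottomed (bottom 3 mm behind this point); its mouth flares to 13 mm over the last 5 mm.
- spare: The other knife on the rest, same size but with a closed 8 mm round hole near its end and no notch. Not to be used or moved. Origin and axes as for the knife.
- rest: Grey plastic knife rest fixed on the bench: plate 130 x 165 x 8 mm with two ribs (100 long along x, 24 wide, tops 24 mm above the bench), centred 45 mm either side of its origin in y. Either knife may lie on either rib. Origin: centre of the underside.
- holder: Knife holder fixed to the bench. Origin: centre of the underside of its 190 x 90 x 10 mm dark foot plate; x points along the bed from its free front towards the clamp hinge, z up. The fitted knife lies flat along x on the centre line, notch towards +x, rear under the clamp plate, front reaching past the bed. A knife riding on the pin keeps the clamp plate from closing.
- bed (a point): Middle of the bed's rear edge on its top, in the holder at x = 62 mm, 32 mm above the bench. The bed is 26 mm wide from x = -60 to 12 mm (a knife overhangs it 5 mm each side, so fingers can straddle it), then 60 mm wide to x = 62 mm, there with 4 mm high cheeks 41 mm apart along its sides.
- pin_range (a point): Middle of the range in which the pin may stand, on the bed's top, holder x = 30 mm. The firm steel locating pin, 6 mm diameter, stands 5 mm proud on the centre line, set by a screw anywhere from x = 20 to 40 mm; its setting is not measured. A knife laid with its notch point no further than x = 1 mm clears it. A push over 15 N damages knife and pin.
- clamp (a joint): Angle (rad) of the dark steel clamp plate: 0 = shut, underside 38 mm above the bench, bearing on a seated knife; grows as its free edge swings up and back; 1.57 = upright. Starts at 1.35 to 1.7. A stiff hinge keeps it where it is left; it takes about 3 N at the free edge. Hinge axis: parallel to the holder's y at holder x = 68 mm, 41 mm above the bench.
- clamp_edge (a point): Middle of the clamp plate's free edge on its upper face, 55 mm from the hinge axis. Plate 34 mm wide, 6 mm thick, axis in mid thickness; an 8 mm high thumb rib runs along the edge on the upper face (49 to 55 mm from the axis). Upright, that face looks away from the robot: push it over from behind with shut fingers, then press it down from above between rib and hinge.
- driver: Bystander: screwdriver with a black handle, lying on the bench between rest and holder. Leave it alone.
- coupling: Bystander: grooved steel coupling, a cylinder of 44 mm diameter, 40 mm high, standing on the bench near the robot. Origin: centre of its underside. Leave it alone.
Not all that is in view belongs to the job. What is shaped like the knife but blue or orange is not meant.

How it is judged:
By the outcome, as a careful person would: the job done as asked, in the order asked, and still so for the second after the job is handed in, with the robot touching nothing.
It also fails if it takes over 72 s, if anything falls off the work surface, if the arm or the gripper's body presses on something with over 40 N, if the wrist force passes 120 N, or if a joint passes its speed limit or range.

## Working session

There is one attempt and no reset: what is moved stays moved. The work goes in short steps, Python scripts to look and compute and a tool call to move; the robot and the scene stay as the last step left them, time stands still between calls to the robot, and variables do not carry over. Pictures are saved under pics/ and viewed, at most 10 in all, crops included, and the job is handed in when it is done.

Besides the shell and the picture viewer there is one more tool, called by a JSON object that holds its "api" and its "payload". send_rows: Moves the arm, as the interface text tells. Its arguments: {"type":"object","properties":{"moves":{"type":"string"},"newtons":{"type":"number"}},"required":["moves"]}

```bash
mkdir -p pics; ls
python3 - <<'E'
from plant import ctrl
import cv2,numpy as np,pickle
s=ctrl.get_state();print({k:np.round(v,3) for k,v in s.items()});print(ctrl.finger_overhang)
for n in("side","top"):
    d=ctrl.read_camera(n);pickle.dump(d,open(n+".pkl","wb"))
    cv2.imwrite(f"pics/{n}0.png",d["image"][:,:,::-1]);print({k:d[k] for k in d if k!="image"})
E
```

```text
pics
{'time': np.float64(0.0), 'qpos': array([-1.303,  0.287,  1.578, -0.   ,  1.279, -0.15 ]), 'dq': array([-0.002,  0.001, -0.001, -0.   , -0.001, -0.002]), 'joint_efforts': array([ 1.0000e-03, -4.0598e+01, -2.9262e+01, -0.0000e+00,  6.0000e-03,
        0.0000e+00]), 'eef_pos': array([ 0.274, -0.616,  0.244]), 'tcp_rot': array([ 0.978,  0.207, -0.   , -0.001]), 'contact_force': array([-0.511,  0.452, -0.169]), 'wrist_torque': array([-0.003,  0.033,  0.073]), 'finger_force': np.float64(0.0), 'opening': np.float64(1.004)}
0.014
{'fovy': 51.17326499366986, 'cx': 316.40288617658837, 'cy': 239.32669588238022, 'extrinsics': array([[-0.6963187 ,  0.43185183, -0.57327504, -0.12948882],
       [-0.71772441, -0.42280803,  0.5532676 ,  0.56572954],
       [-0.00345566,  0.79670407,  0.60435974,  0.67007215],
       [ 0.        ,  0.        ,  0.        ,  1.        ]])}
{'fovy': 54.05415601386687, 'cx': 320.80040673933763, 'cy': 241.75711561321953, 'extrinsics': array([[-0.016217  ,  0.99579731, -0.09013723,  0.35790462],
       [-0.99986195, -0.01582472,  0.00506508,  0.0164537 ],
       [ 0.0036174 ,  0.09020693,  0.99591647,  0.86210156],
       [ 0.        ,  0.        ,  0.        ,  1.        ]])}
```

View pics/top0.png

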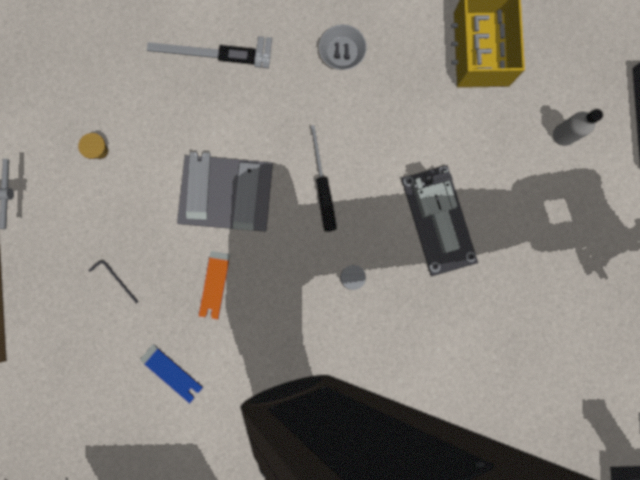

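View pics/side0.png

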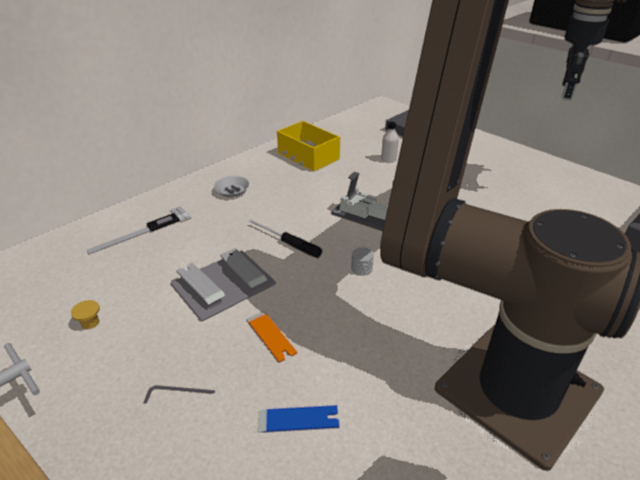

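The top view shows the rest at about (225,192). The left knife (197,185) seems to have the notch and the right one a hole at (251,170). The holder is at about (440,220) with its hinge at the top end. I'll enlarge both.

```bash
cat > h.py <<'E'
import cv2,numpy as np,pickle
def ray(d,u,v):
    f=240/np.tan(np.radians(d["fovy"]/2));E=d["extrinsics"]
    return E[:3,3],E[:3,:3]@np.array([(u-d["cx"])/f,-(v-d["cy"])/f,-1.])
def onz(d,u,v,z):
    o,r=ray(d,u,v);return o+r*(z-o[2])/r[2]
def proj(d,p):
    f=240/np.tan(np.radians(d["fovy"]/2));E=d["extrinsics"]
    c=E[:3,:3].T@(np.asarray(p)-E[:3,3]);return np.array([d["cx"]-f*c[0]/c[2],d["cy"]+f*c[1]/c[2]])
def crop(d,u,v,w,h,k):
    i=d["image"][v:v+h,u:u+w,::-1];i=cv2.resize(i,None,fx=k,fy=k,interpolation=cv2.INTER_CUBIC)
    return cv2.convertScaleAbs(i,alpha=1.6)
E
python3 - <<'E'
from h import *
d=pickle.load(open("top.pkl","rb"))
a=crop(d,170,140,110,100,4)[:, :400];b=crop(d,390,155,100,130,4)
o=np.zeros((520,800,3),np.uint8);o[:400,:400]=a;o[:520,400:]=b
cv2.imwrite("pics/c1.png",o)
E
```

```text
(no output)
```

View pics/c1.png

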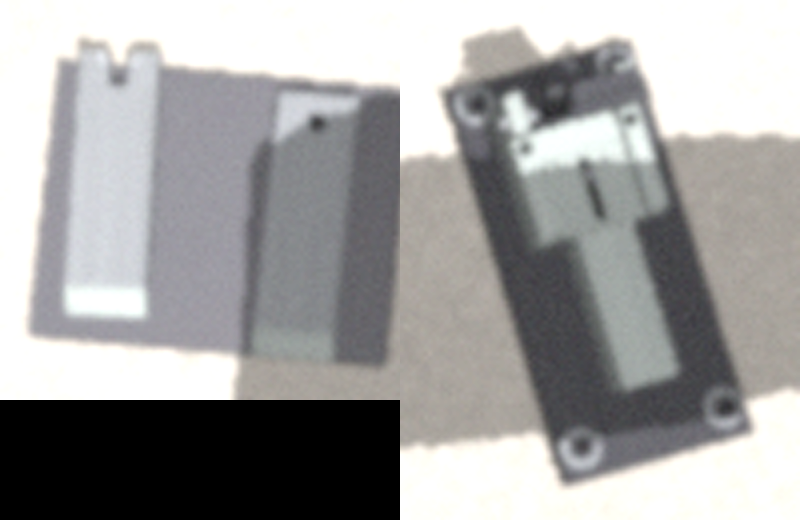

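The crop confirms that the left knife has the open notch and the right one has the hole. The holder's bed, slot and foot corners are also clear.

Run:
```python
from h import *
d=pickle.load(open("top.pkl","rb"))
K=lambda u,v,z:onz(d,170+u/4-.375,140+v/4-.375,z)[:2]
H=lambda u,v,z:onz(d,390+(u-400)/4-.375,155+v/4-.375,z)[:2]
tl,tr,bl,br=K(78,42,.03),K(160,46,.03),K(64,316,.027),K(148,318,.027)
print("knife",tl,tr,bl,br,"w",np.linalg.norm(tl-tr),np.linalg.norm(bl-br),"L",np.linalg.norm((tl+tr-bl-br)/2))
a=(tl+tr-bl-br);print("centre",(tl+tr+bl+br)/4,"yaw",np.degrees(np.arctan2(a[1],a[0])))
f=[H(445,92,.01),H(630,42,.01),H(750,430,.01),H(565,482,.01)]
a=f[0]+f[1]-f[2]-f[3];print("holder",np.mean(f,0),"L",np.linalg.norm(a)/2,"w",np.linalg.norm(f[0]-f[1]),np.linalg.norm(f[2]-f[3]),"yaw",np.degrees(np.arctan2(a[1],a[0])))
b=[H(620,388,.032),H(680,372,.032),H(637,222,.032),H(580,238,.032)]
y=np.arctan2(a[1],a[0]);R=np.array([[np.cos(y),-np.sin(y)],[np.sin(y),np.cos(y)]])
print("bed in holder");print((np.array(b)-np.mean(f,0))@R)
print("slot",(np.array([H(585,162,.032),H(602,215,.032)])-np.mean(f,0))@R)
```

```text
knife [0.60312879 0.24729256] [0.60072165 0.21029836] [0.47886133 0.25324996] [0.47736975 0.21572632] w 0.037072435589080466 0.0375532680474464 L 0.12394048422174983
centre [0.54002038 0.2316418 ] yaw -2.6325648332319194
holder [ 0.47237203 -0.20439603] L 0.18629853997601176 w 0.08903894295893203 0.08766601906950243 yaw 14.902917487254635
bed in holder
[[-0.05889675  0.0133725 ]
 [-0.05936068 -0.01431844]
 [ 0.00994695 -0.01587271]
 [ 0.00998805  0.01073084]]
slot [[ 0.04219041 -0.00150706]
 [ 0.01721752 -0.00176665]]
```

{"api": "send_rows", "payload": {"moves": "0 0 0 0.733 -0.833 0 0.5;0 0 0 0.733 -0.833 0 0.5;0 0 0 0.733 -0.833 0 0.5;0 0 0 0.733 -0.833 0 0.5", "newtons": 40}}

```text
time: 0.6
eef_pos: [0.3407, -0.4021, 0.2446]
tcp_rot: [0.978, 0.208, -0.0, -0.001]
contact_force: [0.3, -0.8, 0.0]
opening: 0.753
finger_force: 0.0
```

{"api": "send_rows", "payload": {"moves": "0 0 0 0.733 -0.833 0 0.5;0 0 0 0.733 -0.833 0 0.5;0 0 0 0.733 -0.833 0 0.5;0 0 0 0.733 -0.833 0 0.5"}}

```text
time: 1.1
eef_pos: [0.4067, -0.1906, 0.2449]
tcp_rot: [0.978, 0.208, -0.0, -0.0]
contact_force: [-0.6, 0.1, -0.2]
opening: 0.752
finger_force: 0.0
```

{"api": "send_rows", "payload": {"moves": "0 0 0 0.733 -0.833 0 0.5;0 0 0 0.733 -0.833 0 0.5;0 0 0 0.733 -0.833 0 0.5;0 0 0 0.733 -0.833 0 0.5"}}

```text
time: 1.6
eef_pos: [0.473, 0.0211, 0.245]
tcp_rot: [0.978, 0.209, -0.0, -0.0]
contact_force: [-0.5, -0.9, 0.0]
opening: 0.746
finger_force: 0.0
```

{"api": "send_rows", "payload": {"moves": "0 0 0.0736 0.733 -0.833 0 0.4;0 0 0.0736 0.733 -0.833 0 0.4;0 0 0.0736 0.733 -0.833 0 0.4;0 0 0.0736 0.733 -0.833 0 0.4;0 0 0.0736 0.733 -0.833 0 0.4"}}

```text
time: 2.22
eef_pos: [0.5393, 0.2329, 0.2444]
tcp_rot: [1.0, -0.02, -0.001, -0.0]
contact_force: [1.4, -0.1, -0.4]
opening: 0.699
finger_force: 0.0
```

Run:
```python
from plant import ctrl
from h import *
for n in("side","top"): pickle.dump(ctrl.read_camera(n),open(n+"1.pkl","wb"))
s=pickle.load(open("side1.pkl","rb"));d=pickle.load(open("top1.pkl","rb"))
o=np.zeros((520,800,3),np.uint8)
o[:520,400:]=cv2.convertScaleAbs(crop(d,390,155,100,130,4),alpha=.7);a=crop(s,310,150,100,100,4);o[:400,:400]=cv2.convertScaleAbs(a,alpha=.7)
cv2.imwrite("pics/c2.png",o)
```

```text
(no output)
```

View pics/c2.png

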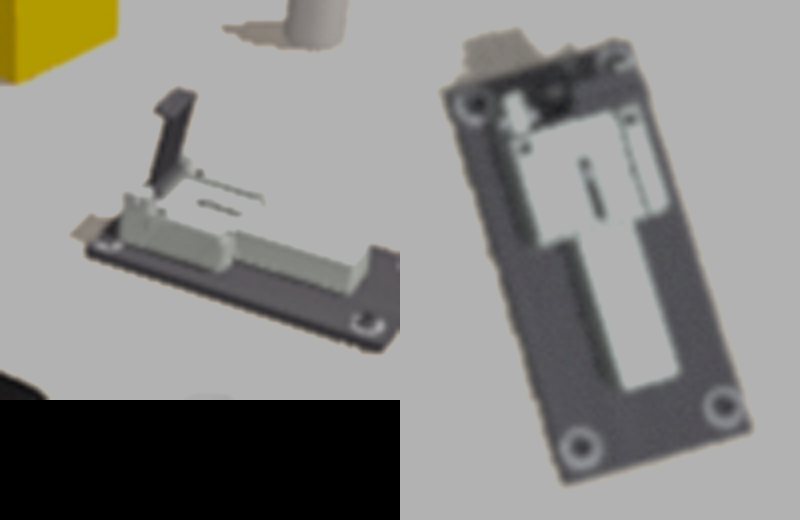

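The crops show the clamp upright, the slot from (585,160) to (603,218) and the bed outline. I'll refine the yaws with masks.

Run:
```python
from h import *
d1=pickle.load(open("top1.pkl","rb"));d0=pickle.load(open("top.pkl","rb"))
def edges(d,m,rows,z):
    """left/right mask borders per image row -> fitted centre line (point,yaw), width"""
    g=cv2.GaussianBlur(d["image"],(0,0),.6).mean(2);L=[];R=[]
    for v,u0,u1,t in rows:
        r=g[v,u0:u1];i=np.where(r>t)[0];a,b=i[0],i[-1]
        ul=u0+a-(r[a]-t)/(r[a]-r[a-1]) if a>0 else u0
        ur=u0+b+(r[b]-t)/(r[b]-r[b+1]) if b<len(r)-1 else u1
        L.append(onz(d,ul,v,z)[:2]);R.append(onz(d,ur,v,z)[:2])
    L,R=np.array(L),np.array(R);out=[]
    for P in(L,R):
        vx,vy,x,y=cv2.fitLine(P.astype(np.float32),cv2.DIST_HUBER,0,1e-4,1e-4).ravel();s=np.sign(vx)
        out.append((np.degrees(np.arctan2(s*vy,s*vx)),y+(P[:,0].mean()-x)*vy/vx))
    xm=L[:,0].mean();return out,xm,(out[0][1]+out[1][1])/2,out[0][1]-out[1][1]
g=d1["image"].mean(2);print(g[230,430:470:2].astype(int));g0=d0["image"].mean(2);print(g0[185,180:222:2].astype(int))
k=edges(d0,0,[(v,182,218,130) for v in range(162,206)],.03);print("knife",k)
b=edges(d1,0,[(v,int(434+(v-218)*.27),int(434+(v-218)*.27)+26,125) for v in range(218,246)],.032);print("bed",b)
```

```text
[ 73  72  61  60 102 163 176 176 177 176 172 169 126  77  74  73  73  72
  77 129]
[142 100  99 102 125 136 133 136 137 133 134 134 132 127 100  96 100  99
  98  97  99]
knife ([(np.float32(10.236898), np.float64(0.2520165520478789)), (np.float32(-2.90598), np.float64(0.21759718364679162))], np.float64(0.5420392122599703), np.float64(0.23480686784733523), np.float64(0.03441936840108725))
bed ([(np.float32(14.824122), np.float64(-0.1983154668743989)), (np.float32(15.084953), np.float64(-0.22556867462164704))], np.float64(0.4480119216975356), np.float64(-0.21194207074802296), np.float64(0.027253207747248126))
```

Run:
```python
from h import *
d=pickle.load(open("top.pkl","rb"));g=cv2.GaussianBlur(d["image"].mean(2),(0,0),.7)
L=[];R=[]
for v in range(162,206):
    i=186+np.where(g[v,186:214]>117)[0];a,b=i[0],i[-1]
    for P,u in((L,a-(g[v,a]-117)/(g[v,a]-g[v,a-1])),(R,b+(g[v,b]-117)/(g[v,b]-g[v,b+1]))):P.append(onz(d,u,v,.03)[:2])
for P in(L,R):
    p=np.polyfit(*np.array(P).T,1);print(np.degrees(np.arctan(p[0])),np.polyval(p,.54))
```

```text
-3.420221368749068 0.24973024541952576
-3.1041376813730444 0.2148880440721352
```

{"api": "send_rows", "payload": {"moves": "0 0 0.002 0 0.003 0.9 0.4;0 0 0.002 0 0.003 0.9 0.4;0 0 0.002 0 0.003 0.9 0.4;0 0 0.002 0 0.003 0.9 0.4"}}

```text
time: 2.82
eef_pos: [0.535, 0.2271, 0.0601]
tcp_rot: [1.0, -0.03, -0.006, 0.002]
contact_force: [0.7, 0.0, 0.3]
opening: 0.701
finger_force: 0.0
```

{"api": "send_rows", "payload": {"moves": "0 0 0 0 0 0.1 0.4;0 0 0 0 0 0.187 0.4;0 0 0 0 0 0.187 0.4;0 0 0 0 0 0.187 -0.3;0 0 0 0 0 0.187 -0.6;0 0 0 0 0 0.187 -0.6;0 0 0 0 0 0.187 -0.6;0 0 0 0 0 0.187 -0.6"}}

```text
time: 3.82
eef_pos: [0.5404, 0.2299, 0.0292]
tcp_rot: [1.0, -0.029, 0.001, -0.0]
contact_force: [-0.1, 0.8, 5.8]
opening: 0.404
finger_force: 40.6
```

{"api": "send_rows", "payload": {"moves": "0 0 0 0 0 -0.1 -0.6;0 0 0 0 0 -0.25 -0.6;0 0 0 0 0 -0.4 -0.6;0 0 0 0 0 -0.6 -0.6;0 0 0 0 0 -0.6 -0.6;0 0 0 0 0 -0.6 -0.6"}}

```text
time: 4.58
eef_pos: [0.5384, 0.2292, 0.1469]
tcp_rot: [1.0, -0.029, -0.001, 0.0]
contact_force: [-0.1, -0.0, -1.3]
opening: 0.405
finger_force: 40.5
```

{"api": "send_rows", "payload": {"moves": "0 0 0 -0.04 0.2 0 -0.6;0 0 0 -0.09 0.45 0 -0.6;0 0 0 -0.15 0.757 0 -0.6;0 0 0 -0.2 1 0 -0.6"}}

```text
time: 5.08
eef_pos: [0.4856, 0.0305, 0.1454]
tcp_rot: [1.0, -0.029, -0.002, -0.0]
contact_force: [0.1, -0.9, -1.2]
opening: 0.406
finger_force: 40.6
```

{"api": "send_rows", "payload": {"moves": "0 0 0 -0.05 0.25 0 -0.6;0 0 0 -0.1 0.5 0 -0.6;0 0 0 -0.15 0.757 0 -0.6;0 0 0 -0.15 0.757 0 -0.6"}}

```text
time: 5.58
eef_pos: [0.4475, -0.1196, 0.146]
tcp_rot: [1.0, -0.031, -0.002, -0.001]
contact_force: [0.7, 1.1, -2.3]
opening: 0.406
finger_force: 40.7
```

{"api": "send_rows", "payload": {"moves": "0 0 -0.01 -0.05 0.2 0 -0.6;0 0 -0.03 -0.1 0.4 0 -0.6;0 0 -0.0506 -0.1 0.513 0 -0.6;0 0 -0.0506 -0.1 0.513 0 -0.6;0 0 -0.0506 -0.1 0.513 0 -0.6"}}

```text
time: 6.2
eef_pos: [0.4232, -0.217, 0.1467]
tcp_rot: [0.992, 0.13, -0.001, -0.001]
contact_force: [0.0, -0.6, -1.4]
opening: 0.405
finger_force: 40.9
```

Run:
```python
from plant import ctrl
from h import *
for n in("side","top"): pickle.dump(ctrl.read_camera(n),open(n+"2.pkl","wb"))
S=ctrl.get_state();print({k:np.round(S[k],4) for k in("time","eef_pos","tcp_rot","contact_force","opening")})
s=pickle.load(open("side2.pkl","rb"));d=pickle.load(open("top2.pkl","rb"))
o=np.zeros((520,800,3),np.uint8)
o[:520,400:]=cv2.convertScaleAbs(crop(d,390,155,100,130,4),alpha=.7);o[:520,:400]=cv2.convertScaleAbs(crop(s,310,120,100,130,4),alpha=.7)
cv2.imwrite("pics/c3.png",o)
```

```text
{'time': np.float64(6.3), 'eef_pos': array([ 0.4235, -0.2171,  0.1471]), 'tcp_rot': array([ 9.915e-01,  1.303e-01, -5.000e-04, -8.000e-04]), 'contact_force': array([ 0.3175,  0.1311, -2.0668]), 'opening': np.float64(0.4134)}
```

View pics/c3.png

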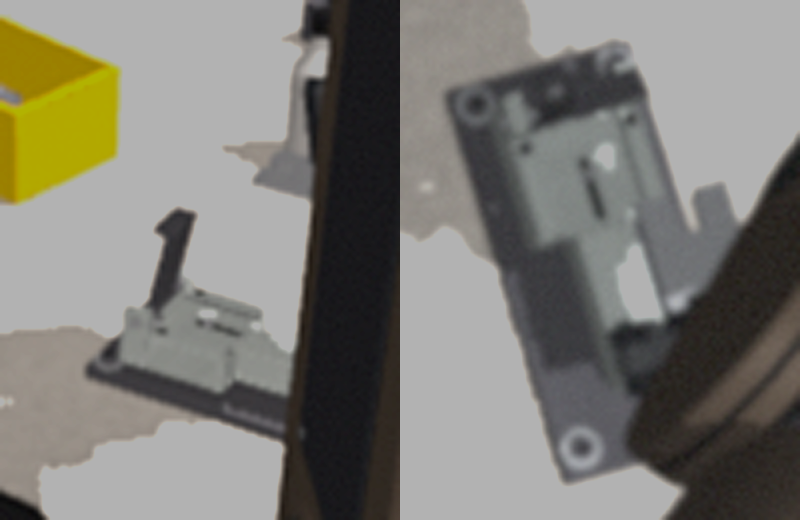

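The clamp is upright and clear, and the knife appears at about (690,200) in the zoomed top crop, displaced by its height. Next I descend with a small lateral correction and look again.

{"api": "send_rows", "payload": {"moves": "0 0 0 0 0.006 0.15 -0.6;0 0 0 0 0.006 0.3 -0.6;0 0 0 0 0.006 0.42 -0.6;0 0 0 0 0.006 0.485 -0.6;0 0 0 0 0.006 0.485 -0.6;0 0 0 0 0.006 0.485 -0.6"}}

```text
time: 7.05
eef_pos: [0.4247, -0.2201, 0.0519]
tcp_rot: [0.991, 0.13, 0.001, 0.001]
contact_force: [-0.2, 0.4, -1.3]
opening: 0.404
finger_force: 40.8
```

Run:
```python
from plant import ctrl
from h import *
d=ctrl.read_camera("top");pickle.dump(d,open("top3.pkl","wb"))
for i in range(1):
  S=ctrl.get_state();print({k:np.round(S[k],4) for k in("time","eef_pos","tcp_rot","contact_force","opening")})
o=np.vstack([crop(d,400,165,80,60,8)])
cv2.imwrite("pics/c4.png",o)
```

```text
{'time': np.float64(7.1), 'eef_pos': array([ 0.4248, -0.2203,  0.0521]), 'tcp_rot': array([9.915e-01, 1.300e-01, 8.000e-04, 9.000e-04]), 'contact_force': array([-0.4502, -1.0396, -1.3826]), 'opening': np.float64(0.4113)}
```

View pics/c4.png

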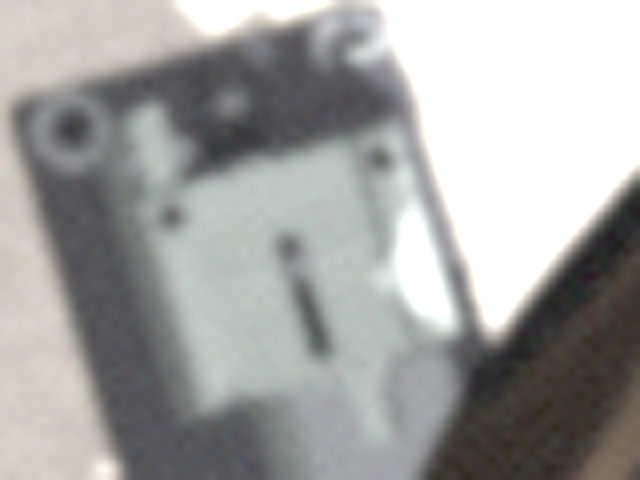

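The slot runs from (288,243) to (320,352) with the pin gap near (294,270). The notch mouth is at about (368,378) and its bottom at about (380,437).

```bash
cat >> h.py <<'E'
y0=np.radians(14.95);c0=np.array([.4727,-.2054]);R0=np.array([[np.cos(y0),-np.sin(y0)],[np.sin(y0),np.cos(y0)]])
hold=lambda p:np.round((np.asarray(p)[:2]-c0)@R0*1000,1)
world=lambda x,y:R0@np.array([x,y])/1000+c0
E
python3 - <<'E'
from h import *
d=pickle.load(open("top3.pkl","rb"))
H=lambda u,v,z:hold(onz(d,400+u/8-.44,165+v/8-.44,z))
print("slot",H(288,243,.032),H(320,352,.032),"pin",H(294,272,.036),"notch bot",H(380,437,.054),"mouth",H(368,378,.054),"prongs",H(270,393,.054),H(465,352,.054),"TCP",hold([.4247,-.2202]))
E
```

```text
slot [42.6 -0. ] [17.1  0.3] pin [35.5  1.8] notch bot [-6.1 -0.2] mouth [ 6.9 -1.5] prongs [ 9.6 19.9] [  6.6 -23.5] TCP [-50.2  -1.9]
```

{"api": "send_rows", "payload": {"moves": "0 0 0 0 -0.0075 0.03 -0.6;0 0 0 0 -0.0075 0.06 -0.6;0 0 0 0 -0.0075 0.07 -0.6;0 0 0 0 -0.0075 0.07 -0.6;0 0 0 0 -0.0075 0.07 -0.6"}}

```text
time: 7.72
eef_pos: [0.4233, -0.2181, 0.0372]
tcp_rot: [0.992, 0.13, -0.001, -0.001]
contact_force: [-2.9, 1.6, 5.4]
opening: 0.41
finger_force: 41.5
```

{"api": "send_rows", "payload": {"moves": "0 0 0 0 0 0.005 -0.6;0 0 0 0 0 0.005 -0.6"}}

```text
time: 7.98
eef_pos: [0.4233, -0.2181, 0.0372]
tcp_rot: [0.991, 0.13, -0.001, -0.001]
contact_force: [-6.9, 4.4, 13.0]
opening: 0.412
finger_force: 42.2
```

{"api": "send_rows", "payload": {"moves": "0 0 0 0 0 0.005 -0.6;0 0 0 0 0 0.005 -0.6"}}

```text
time: 8.22
eef_pos: [0.4233, -0.2181, 0.0371]
tcp_rot: [0.991, 0.13, -0.001, -0.001]
contact_force: [-9.1, 5.7, 19.5]
opening: 0.41
finger_force: 42.9
```

{"api": "send_rows", "payload": {"moves": "0 0 0 0 0 -0.012 -0.6;0 0 0 0 0 -0.013 -0.6;0 0 0 0 0 -0.013 -0.6"}}

```text
time: 8.6
eef_pos: [0.4236, -0.2184, 0.0373]
tcp_rot: [0.992, 0.13, 0.0, 0.0]
contact_force: [-0.5, -0.6, -1.4]
opening: 0.402
finger_force: 40.9
```

Run:
```python
from plant import ctrl
from h import *
d=ctrl.read_camera("top");pickle.dump(d,open("top4.pkl","wb"))
S=ctrl.get_state();print({k:np.round(S[k],4) for k in("time","eef_pos","tcp_rot","contact_force","opening")},hold(S["eef_pos"]))
cv2.imwrite("pics/c5.png",crop(d,400,165,80,60,8))
```

```text
{'time': np.float64(8.65), 'eef_pos': array([ 0.4236, -0.2184,  0.0373]), 'tcp_rot': array([9.915e-01, 1.299e-01, 1.000e-04, 1.000e-04]), 'contact_force': array([ 0.3945, -0.3986, -1.3194]), 'opening': np.float64(0.4048)} [-50.8   0.1]
```

View pics/c5.png

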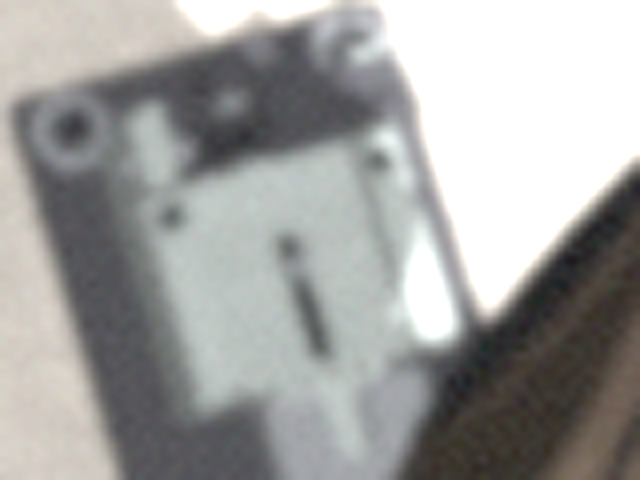

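The notch axis (335,390)-(352,445) lines up with the slot to about 0.5 mm, and the pin is at about (295,272), holder x ≈ 35. Now I slide back.

{"api": "send_rows", "payload": {"moves": "0 0 0 0.02 0.0015 0 -0.6;0 0 0 0.05 0.0015 0 -0.6;0 0 0 0.08 0.0015 0 -0.6;0 0 0 0.1 0.0015 0 -0.6;0 0 0 0.11 0.0015 0 -0.6;0 0 0 0.11 0.0015 0 -0.6;0 0 0 0.11 0.0015 0 -0.6"}}

```text
time: 9.52
eef_pos: [0.4448, -0.2129, 0.0375]
tcp_rot: [0.992, 0.13, -0.0, -0.0]
contact_force: [-0.6, 0.9, -1.6]
opening: 0.408
finger_force: 40.9
```

{"api": "send_rows", "payload": {"moves": "0 0 0 0.005 0 0 -0.6;0 0 0 0.01 0 0 -0.6;0 0 0 0.01 0 0 -0.6"}}

```text
time: 9.9
eef_pos: [0.4469, -0.2124, 0.0376]
tcp_rot: [0.992, 0.13, 0.0, 0.0]
contact_force: [-0.5, -1.2, -3.0]
opening: 0.405
finger_force: 40.9
```

{"api": "send_rows", "payload": {"moves": "0 0 0 0.005 0 0 -0.6;0 0 0 0.01 0 0 -0.6;0 0 0 0.015 0 0 -0.6;0 0 0 0.015 0 0 -0.6"}}

```text
time: 10.4
eef_pos: [0.4498, -0.2116, 0.0375]
tcp_rot: [0.992, 0.13, -0.0, -0.0]
contact_force: [-0.7, 0.2, -0.9]
opening: 0.407
finger_force: 40.9
```

{"api": "send_rows", "payload": {"moves": "0 0 0 0.005 0 0 -0.6;0 0 0 0.01 0 0 -0.6;0 0 0 0.015 0 0 -0.6;0 0 0 0.015 0 0 -0.6"}}

```text
time: 10.9
eef_pos: [0.4527, -0.2109, 0.0375]
tcp_rot: [0.992, 0.13, 0.0, -0.0]
contact_force: [0.3, 0.2, -2.0]
opening: 0.408
finger_force: 40.9
```

{"api": "send_rows", "payload": {"moves": "0 0 0 0.005 0 0 -0.6;0 0 0 0.01 0 0 -0.6;0 0 0 0.01 0 0 -0.6"}}

```text
time: 11.28
eef_pos: [0.4546, -0.2104, 0.0375]
tcp_rot: [0.992, 0.13, 0.0, 0.0]
contact_force: [-0.4, 0.4, -1.9]
opening: 0.403
finger_force: 40.9
```

{"api": "send_rows", "payload": {"moves": "0 0 0 0.005 0 0 -0.6;0 0 0 0.01 0 0 -0.6;0 0 0 0.01 0 0 -0.6"}}

```text
time: 11.65
eef_pos: [0.4566, -0.2099, 0.0375]
tcp_rot: [0.992, 0.13, 0.0, 0.0]
contact_force: [-1.0, 0.3, -2.1]
opening: 0.406
finger_force: 40.9
```

{"api": "send_rows", "payload": {"moves": "0 0 0 0.004 0 0 -0.6;0 0 0 0.0075 0 0 -0.6;0 0 0 0.0075 0 0 -0.6"}}

```text
time: 12.02
eef_pos: [0.458, -0.2094, 0.0375]
tcp_rot: [0.992, 0.13, 0.0, 0.0]
contact_force: [-0.1, -1.2, -2.7]
opening: 0.407
finger_force: 40.9
```

{"api": "send_rows", "payload": {"moves": "0 0 0 0.004 0 0 -0.6;0 0 0 0.0075 0 0 -0.6;0 0 0 0.0075 0 0 -0.6"}}

```text
time: 12.4
eef_pos: [0.4594, -0.2091, 0.0375]
tcp_rot: [0.992, 0.13, 0.0, -0.0]
contact_force: [-0.4, 0.2, -3.3]
opening: 0.407
finger_force: 40.9
```

{"api": "send_rows", "payload": {"moves": "0 0 0 0.004 0 0 -0.6;0 0 0 0.0075 0 0 -0.6;0 0 0 0.0075 0 0 -0.6"}}

```text
time: 12.78
eef_pos: [0.4609, -0.2087, 0.0375]
tcp_rot: [0.992, 0.13, 0.0, 0.0]
contact_force: [0.9, -0.2, -2.9]
opening: 0.409
finger_force: 40.9
```

{"api": "send_rows", "payload": {"moves": "0 0 0 0.004 0 0 -0.6;0 0 0 0.0075 0 0 -0.6;0 0 0 0.0075 0 0 -0.6"}}

```text
time: 13.15
eef_pos: [0.4624, -0.2083, 0.0376]
tcp_rot: [0.992, 0.13, 0.0, 0.0]
contact_force: [0.7, -0.4, -1.9]
opening: 0.405
finger_force: 40.9
```

{"api": "send_rows", "payload": {"moves": "0 0 0 0.004 0 0 -0.6;0 0 0 0.0075 0 0 -0.6;0 0 0 0.0075 0 0 -0.6"}}

```text
time: 13.52
eef_pos: [0.4636, -0.2079, 0.0375]
tcp_rot: [0.992, 0.13, -0.0, -0.0]
contact_force: [0.2, -0.4, -1.7]
opening: 0.408
finger_force: 40.9
```

{"api": "send_rows", "payload": {"moves": "0 0 0 0.004 0 0 -0.6;0 0 0 0.005 0 0 -0.6;0 0 0 0.005 0 0 -0.6"}}

```text
time: 13.9
eef_pos: [0.4639, -0.2078, 0.0373]
tcp_rot: [0.991, 0.13, -0.001, -0.0]
contact_force: [-4.6, -2.1, -0.8]
opening: 0.406
finger_force: 41.0
```

{"api": "send_rows", "payload": {"moves": "0 0 0 0.001 0 0.002 -0.6;0 0 0 0.001 0 0.003 -0.6;0 0 0 0.001 0 0.003 -0.6;0 0 0 0.001 0 0.003 -0.6;0 0 0 0.001 0 0.003 -0.6;0 0 0 0.001 0 0.003 -0.6;0 0 0 0.001 0 0.003 -0.6;0 0 0 0.001 0 0.003 -0.6;0 0 0 0.001 0 0.003 -0.6;0 0 0 0.001 0 0.003 -0.6;0 0 0 0.001 0 0.003 -0.6"}}

```text
time: 15.28
eef_pos: [0.464, -0.2078, 0.0372]
tcp_rot: [0.991, 0.13, -0.001, -0.0]
contact_force: [-6.6, -1.8, 3.9]
opening: 0.406
finger_force: 41.3
```

{"api": "send_rows", "payload": {"moves": "0 0 0 -0.002 0 -0.001 -0.6;0 0 0 -0.002 0 -0.001 -0.6;0 0 0 -0.002 0 -0.001 0.1;0 0 0 -0.002 0 -0.001 0.3;0 0 0 -0.002 0 -0.001 0.3;0 0 0 -0.002 0 -0.001 0.3;0 0 0 -0.002 0 -0.1 0.3;0 0 0 -0.002 0 -0.3 0.3;0 0 0 -0.002 0 -0.5 0.3;0 0 0 -0.002 0 -0.6 0.3;0 0 0 -0.002 0 -0.6 0.3"}}

```text
time: 16.65
eef_pos: [0.4657, -0.2084, 0.159]
tcp_rot: [0.992, 0.13, 0.002, 0.002]
contact_force: [0.6, -0.4, -0.2]
opening: 0.647
finger_force: 0.0
```

{"api": "send_rows", "payload": {"moves": "0 0 0 0 0 -0.3 -1;0 0 0 0 0.4 -0.5 -1;0 0 0 0 0.8 -0.5 -1;0 0 0 0 1 -0.5 -1;0 0 0 0 1 -0.5 -1;0 0 0 0 1 -0.5 -1"}}

```text
time: 17.4
eef_pos: [0.5155, -0.4018, 0.2542]
tcp_rot: [0.992, 0.129, -0.001, -0.002]
contact_force: [0.6, 0.6, 0.0]
opening: 0.001
finger_force: 0.0
```

Run:
```python
from plant import ctrl
from h import *
for n in("side","top"): pickle.dump(ctrl.read_camera(n),open(n+"5.pkl","wb"))
S=ctrl.get_state();print({k:np.round(S[k],4) for k in("time","eef_pos","tcp_rot","contact_force","opening")})
s=pickle.load(open("side5.pkl","rb"));d=pickle.load(open("top5.pkl","rb"))
o=np.zeros((520,800,3),np.uint8)
o[:520,400:]=cv2.convertScaleAbs(crop(d,390,155,100,130,4),alpha=.8);o[:520,:400]=cv2.convertScaleAbs(crop(s,310,120,100,130,4),alpha=.8)
cv2.imwrite("pics/c6.png",o)
```

```text
{'time': np.float64(17.5), 'eef_pos': array([ 0.5156, -0.3999,  0.2551]), 'tcp_rot': array([ 9.915e-01,  1.301e-01, -8.000e-04, -1.400e-03]), 'contact_force': array([-0.3954,  0.119 , -0.1463]), 'opening': np.float64(0.001)}
```

View pics/c6.png

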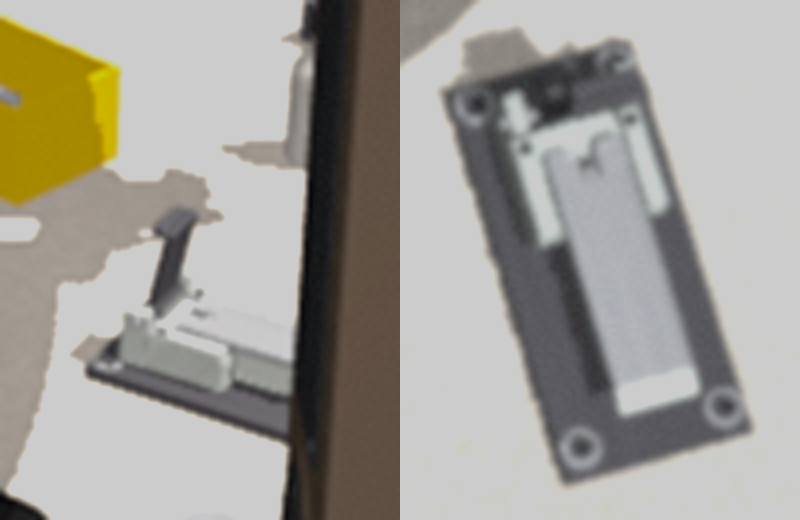

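The knife sits straight along the bed with the pin at the notch bottom (590,160), and the clamp is still upright. Next I bring the shut fingers behind the clamp.

{"api": "send_rows", "payload": {"moves": "0 0 0 0.3 -0.2 0 -1;0 0 0 0.5 -0.5 0 -1;0 0 0 0.62 -0.8 0 -1;0 0 0 0.62 -0.995 0 -1;0 0 0 0.62 -0.995 0 -1;0 0 0 0.62 -0.995 0 -1;0 0 0 0.62 -0.995 0 -1"}}

```text
time: 18.38
eef_pos: [0.5844, -0.1776, 0.2569]
tcp_rot: [0.992, 0.129, -0.0, 0.0]
contact_force: [0.5, 0.0, 0.3]
opening: -0.003
finger_force: 0.0
```

{"api": "send_rows", "payload": {"moves": "0 0 0 0 0 0.25 -1;0 0 0 0 0 0.5 -1;0 0 0 0 0 0.7 -1;0 0 0 0 0 0.825 -1;0 0 0 0 0 0.825 -1;0 0 0 0 0 0.825 -1;0 0 0 0 0 0.825 -1"}}

```text
time: 19.25
eef_pos: [0.5857, -0.1776, 0.094]
tcp_rot: [0.992, 0.13, 0.001, 0.001]
contact_force: [-0.7, 0.3, 0.7]
opening: 0.004
finger_force: 0.0
```

Run:
```python
from plant import ctrl
from h import *
s=ctrl.read_camera("side")
S=ctrl.get_state();print({k:np.round(S[k],4) for k in("time","eef_pos","tcp_rot","contact_force","opening")},hold(S["eef_pos"]))
cv2.imwrite("pics/c7.png",cv2.convertScaleAbs(crop(s,310,120,100,130,4),alpha=.8))
```

```text
{'time': np.float64(19.3), 'eef_pos': array([ 0.5856, -0.1774,  0.0938]), 'tcp_rot': array([9.915e-01, 1.299e-01, 1.400e-03, 9.000e-04]), 'contact_force': array([-0.1741, -0.8184, -0.6648]), 'opening': np.float64(0.0017)} [116.3  -2.1]
```

View pics/c7.png

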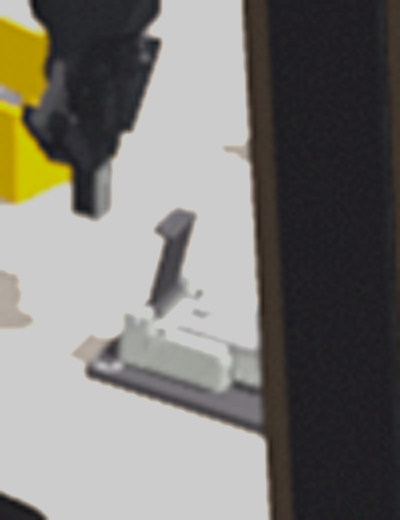

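{"api": "send_rows", "payload": {"moves": "0 0 0 -0.05 -0.01 0.005 -1;0 0 0 -0.1 -0.01 0.005 -1;0 0 0 -0.125 -0.01 0.005 -1;0 0 0 -0.145 -0.01 0.005 -1;0 0 0 -0.16 -0.01 0.005 -1;0 0 0 -0.175 -0.01 0.005 -1;0 0 0 -0.19 -0.01 0.006 -1;0 0 0 -0.205 -0.01 0.006 -1;0 0 0 -0.22 -0.01 0.007 -1;0 0 0 -0.22 -0.01 0.007 -1"}}

```text
time: 20.55
eef_pos: [0.5414, -0.1862, 0.0905]
tcp_rot: [0.992, 0.13, -0.0, 0.0]
contact_force: [1.6, 0.4, -0.5]
opening: 0.001
finger_force: 0.8
```

{"api": "send_rows", "payload": {"moves": "0 0 0 -0.015 0 0.004 -1;0 0 0 -0.032 0 0.009 -1;0 0 0 -0.049 0 0.015 -1;0 0 0 -0.063 0 0.023 -1;0 0 0 -0.077 0 0.032 -1;0 0 0 -0.091 0 0.042 -1;0 0 0 -0.102 0 0.053 -1;0 0 0 -0.113 0 0.066 -1;0 0 0 -0.124 0 0.079 -1;0 0 0 -0.132 0 0.093 -1;0 0 0 -0.14 0 0.108 -1;0 0 0 -0.14 0 0.108 -1"}}

```text
time: 22.05
eef_pos: [0.514, -0.1933, 0.0682]
tcp_rot: [0.992, 0.13, -0.0, -0.0]
contact_force: [0.3, -1.1, 1.5]
opening: 0.001
finger_force: 0.5
```

{"api": "send_rows", "payload": {"moves": "0 0 0 -0.005 0 0.01 -1;0 0 0 -0.01 0 0.02 -1;0 0 0 -0.012 0 0.028 -1;0 0 0 -0.014 0 0.036 -1;0 0 0 -0.014 0 0.036 -1"}}

```text
time: 22.68
eef_pos: [0.5119, -0.1939, 0.0615]
tcp_rot: [0.992, 0.13, 0.0, -0.0]
contact_force: [2.1, -0.1, 2.5]
opening: 0.003
finger_force: 0.9
```

{"api": "send_rows", "payload": {"moves": "0 0 0 0 0 0.004 -1;0 0 0 0 0 0.0075 -1;0 0 0 0 0 0.0075 -1"}}

```text
time: 23.05
eef_pos: [0.5116, -0.194, 0.0601]
tcp_rot: [0.992, 0.13, -0.0, -0.0]
contact_force: [0.8, 1.5, 1.7]
opening: -0.003
finger_force: 1.2
```

{"api": "send_rows", "payload": {"moves": "0 0 0 0 0 0.004 -1;0 0 0 0 0 0.0075 -1;0 0 0 0 0 0.0075 -1"}}

```text
time: 23.42
eef_pos: [0.5115, -0.194, 0.0585]
tcp_rot: [0.992, 0.13, -0.0, -0.0]
contact_force: [0.6, -0.0, 2.8]
opening: 0.001
finger_force: 1.2
```

{"api": "send_rows", "payload": {"moves": "0 0 0 0 0 0.004 -1;0 0 0 0 0 0.005 -1;0 0 0 0 0 0.005 -1"}}

```text
time: 23.8
eef_pos: [0.5115, -0.194, 0.0581]
tcp_rot: [0.992, 0.13, -0.001, -0.0]
contact_force: [-2.3, 1.3, 5.1]
opening: -0.003
finger_force: 2.9
```

{"api": "send_rows", "payload": {"moves": "0 0 0 0 0 0.004 -1;0 0 0 0 0 0.004 -1;0 0 0 0 0 0.004 -1;0 0 0 0 0 0.004 -1"}}

```text
time: 24.3
eef_pos: [0.5115, -0.194, 0.058]
tcp_rot: [0.991, 0.13, -0.001, -0.0]
contact_force: [-4.1, 1.9, 9.3]
opening: -0.002
finger_force: 5.0
```

Closed and bearing. I'll retreat straight up, move off sideways and check.

{"api": "send_rows", "payload": {"moves": "0 0 0 0 0 -0.008 -1;0 0 0 0 0 -0.05 -1;0 0 0 0 0 -0.2 -1;0 0 0 0 0 -0.5 -1;0 0 0 0 0 -0.8 -1;0 0 0 0 0 -0.9 -1;0 0 0 0.1 0.4 -0.9 -1;0 0 0 0.2 0.8 -0.9 -1;0 0 0 0.2 1 -0.9 -1;0 0 0 0.2 1 -0.9 -1;0 0 0 0.2 1 -0.9 -1"}}

```text
time: 25.68
eef_pos: [0.6017, -0.3782, 0.2359]
tcp_rot: [0.992, 0.129, -0.001, -0.0]
contact_force: [-0.6, 0.1, 0.0]
opening: -0.003
finger_force: 0.0
```

Run:
```python
from plant import ctrl
from h import *
S=ctrl.get_state();print({k:np.round(S[k],4) for k in("time","eef_pos","contact_force")})
s=ctrl.read_camera("side");d=ctrl.read_camera("top")
o=np.zeros((520,800,3),np.uint8)
o[:520,400:]=cv2.convertScaleAbs(crop(d,390,155,100,130,4),alpha=.8);o[:520,:400]=cv2.convertScaleAbs(crop(s,310,120,100,130,4),alpha=.8)
cv2.imwrite("pics/c8.png",o)
```

```text
{'time': np.float64(25.675), 'eef_pos': array([ 0.6017, -0.3782,  0.2359]), 'contact_force': array([-0.6242,  0.0852,  0.0303])}
```

View pics/c8.png

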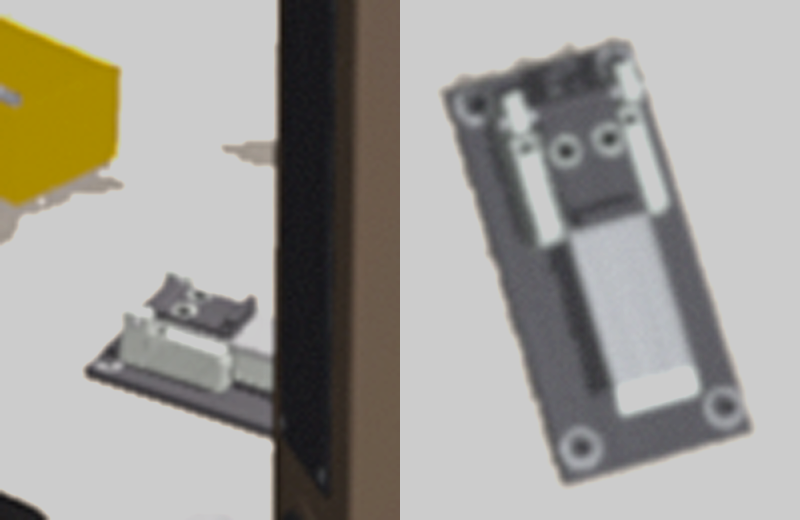

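The clamp lies flat on the knife. The knife's front edge is still at (617-698, 370-415), unchanged from before clamping and straight.

```bash
python3 -c "
from plant import ctrl
print(ctrl.sign_off())"
```

```text
the job is handed in; nothing more can be done
None
```

The notched knife is home on the pin (held there about a second at roughly 7 N) and straight, the clamp plate is folded down onto it, and the job was handed in at about 26 s; I moved nothing else.

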